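Pull the bench vent shut with the hook pole

TASK

Pick up the pole with the right-angle hook, drop its hook into the ring eye on top of the open vent, and pull the vent fully shut in its screen. Then unhook the pole and set it down on the bench again, standing on its foot and hook tip as you found it. Keep the gripper itself off the screen and its vent, and leave the straight pole where it lies.

Things in the scene. Friction and masses are not known exactly. Their poses are not given: they have to be found in the camera images.
- hook_pole_mid (a point): Centre of the hook pole's black handle (100 x 24 x 26 mm), 45 mm above the bench; grasp here (centre of mass) across the 24 mm. +x runs along the 10 mm steel rod to the hook, roughly to the robot's left; z up. 160 mm along +x the rod bends straight down; the tip is 45 mm lower. At x = -105 mm a cross foot (75 wide, 12 thick, 50 high) stands on the bench; the pole rests on foot and tip.
- hook_tip (a point): Lowest point of the hook pole's hook: end of its 10 mm thick, 45 mm long downward pin. At (160, 0, -45) mm in the frame of hook_pole_mid, same axes.
- vent_eye (a point): Centre of the ring eye: level dark steel ring, 34 mm clear inside, 6 mm wire, 205 mm above the bench, on the robot's side of the vent's top edge near the free end. The hook pin enters from above; 20 mm below this point is ample. Axes turn with the vent: z up, +y towards the hinge, +x through the vent to its back. The hinge axis passes at x = 34, y = 165 mm.
- vent (a joint): Angle of the vent about its upright hinge: 0 = shut against its stop, positive = swung away from the robot, limit 1.25; starts at 0.55 to 0.85 rad. It stays where it is left (friction 0.05 N m, under 1 N at the eye). It shuts clockwise seen from above, its free end coming towards the robot.
- screen: Fixed aluminium screen on the bench holding the louvred grey vent (200 mm wide, top at 196 mm). Posts 198 mm high; base plate 80 x 370 x 8 mm. Origin on the bench under the hinge axis; z up, +x the way the vent opens, away from the robot; the shut vent runs from the origin along -y to a post at y = -222 mm; a narrow fixed pane is on the +y side.
- straight_pole_mid (a point): Centre of the other pole's handle, 45 mm up; leave it alone. Same handle, rear foot and axes, but its rod ends straight (165 mm along +x), no hook, with a second small foot under the rod. The poles lie side by side in either order.

How it is judged:
By the outcome, as a careful person would: the job done as asked, in the order asked, and still so for the second after the job is handed in, with the robot touching nothing.
It also fails if it takes over 54 s, if anything falls off the work surface, if the arm or the gripper's body presses on something with over 40 N, if the wrist force passes 120 N, or if a joint passes its speed limit or range.

ROBOT

A 6-joint arm with a two-finger parallel gripper is mounted at the origin on a cart in front of the work surface, level with it; the furniture and walls round the work are solid. World frame = base frame: x ahead of the robot, y to its left, z up, the work surface at z = 0. Lengths are in m, angles in rad, forces in N, time in s.
With the tool pointing down it reaches from about 0.425 to 0.925 m from the base axis. Payload 12.5 kg.
Tool frame: the origin (TCP) lies midway between the tips of the shut fingers; the grasp point (between the pads) lies 19 mm behind it; z points along the fingers, y is the line along which they close (so a half turn about z gives the same grasp; the last joint's range is limited). The gripper opens to 85 mm and grips with 20 to 120 N. Pads are 22 mm wide; open, the fingers measure 114 mm over their backs; the gripper's body (76 mm by 85 mm) begins 54 mm behind the grasp point. The pads swing forward as they close: fully open they stand 13 mm farther back than shut.
Start: joints at [-1.383, 0.491, 1.559, -0, 1.092, -0.106], TCP at [0.181, -0.598, 0.231] pointing down, gripper open.
Joint ranges: [-3.1, 3.1], [-0.84, 2.19], [0.05, 2.79], [-1.13, 4.28], [0.06, 2.93], [-2.69, 2.69]. Speed limits (rad/s): [2.22, 2.22, 2.79, 3.14, 3.14, 3.14].

INTERFACE

Orientations are given as a unit quaternion [w, x, y, z].
In Python, from rig import monitor, imaging, job, spotter gives the robot as it stands.
- The arm moves only by the shell command python3 -m inch 'ROWS' [FORCE]. ROWS is JSON, a list of rows, each an object with "translation": the shift along the world's x, y, z in cm, a list of three; "rotation": the turn, a rotation vector about the world's x, y, z in degrees, a list of three; "fingers": the closure, from 0 (fully open) to 1 (shut). In form: [{"translation": [x, y, z], "rotation": [wx, wy, wz], "fingers": fingers}, ...]. A call has 1 to 20 rows; each row shifts and turns the commanded pose from where the row before left it; what a row does not reach is not made up. A row lasts 1/8 s, in which the tool goes at most 62.5 mm and 10.7 degrees, less where a joint would pass 70% of its speed; a pose out of reach is approached as far as the arm can. A call is refused whole if a number of a shift passes 6.25 or a number of a turn 10.7, either way. A call with a gripper value outside its range is refused whole. The fingers move at their own pace and stop on an object; FORCE is the grip in N (left out, the last holds). Time passes only in rows, so rows that do not move let the fingers close. It gives the time, the measured TCP pose, the force, the opening and the grip force at its end, in the units of the state.
- monitor.sense(): the state, without advancing time (a new reading comes with each control period).
- imaging.read_camera(name): name is "scene" or "top" or "wrist"; returns the picture (480x640x3 uint8, red, green, blue); there is no depth.
- imaging.camera_params(name): a dict with "fovy" (degrees; the focal length in pixels is half the picture's height over the tangent of half this angle, whatever the lens; pixels are square), "cx", "cy" (the principal point, pixels), "xyz" and "rotation" of the camera in the world. Camera axes: x right, y down, z forward; pixel columns grow to the right and rows downward; lengths in m; the calibration is good to about 2 mm. A picture is of the moment at which its call begins: read the wrist's pose just before it. camera_params takes no time and is no camera call; for the wrist camera it gives the pose at the moment of the call.
- job.job_done(): hands the job in; it is judged then, once.
Trained networks look in the newest picture that a camera, given by its name, has taken for a name from the list of things; names that differ only in an ending like _2 or _b are one class to them, and where a whole thing is asked for, a point or a joint stands for the part that bears it (a point fixed in the world has none). Each returns a list of dicts, best first, with "confidence" (0 to 1); they miss things now and then, are a little off and sometimes report something else, mostly with a low value. They report only what shows in the picture. A call takes as long as a camera call.
- spotter.spot_in(camera, thing): "point" ([x, y, z] in m, in the coordinates of the camera as it stood for that picture, good to about 4 mm: the middle of the surface that is visible of it).
The state is a dict: "time_s": time; "joint_positions": joint angles; "joint_velocities": joint speeds; "tau": joint torques, N m; "eef_pos": TCP position; "orientation": TCP orientation; "wrist_force": force on the tool from outside, world axes, zero at the start; "ft_torque": the same for the moment, N m; "finger_gap": finger opening in m; "gripper_force": force on a finger pad.
Only numpy, scipy, OpenCV 4.12 (cv2) and the standard library are available. Lean on these libraries where they do the work, as an engineer would, in place of code of your own. Each camera call takes 0.05 s, during which the arm holds its last target. There are 200 camera calls.

## Working session

There is one attempt and no reset: what is moved stays moved. The work goes in short steps, Python scripts to look and compute and a shell command to move; the robot and the scene stay as the last step left them, time stands still between calls to the robot, and variables do not carry over. Pictures are saved under pics/ and viewed, at most 10 in all, crops included, and the job is handed in when it is done.

```bash
mkdir -p pics; ls
cat > h.py <<'E'
import numpy as np, cv2
from rig import monitor, imaging, job, spotter
def cam(n):
    p=imaging.camera_params(n); im=imaging.read_camera(n); return p,im
def R_(p):
    r=np.array(p["rotation"],float)
    if r.shape==(3,3): return r
    from scipy.spatial.transform import Rotation as R
    return R.from_quat([r[1],r[2],r[3],r[0]]).as_matrix()
def spots(n,things,k=2):
    p,im=cam(n)
    for t in things:
        for d in spotter.spot_in(n,t)[:k]:
            c=np.array(d["point"]); w=R_(p)@c+np.array(p["xyz"])
            f=240/np.tan(np.radians(p["fovy"])/2)
            print(n,t,round(d["confidence"],2),w.round(4),"px",(f*c[0]/c[2]+p["cx"]).round(0),(f*c[1]/c[2]+p["cy"]).round(0))
    return p,im
def pix(p,w):
    c=R_(p).T@(np.array(w)-np.array(p["xyz"])); f=240/np.tan(np.radians(p["fovy"])/2)
    return np.array([f*c[0]/c[2]+p["cx"],f*c[1]/c[2]+p["cy"]])
def ray(p,u,v,z):
    f=240/np.tan(np.radians(p["fovy"])/2)
    d=R_(p)@np.array([(u-p["cx"])/f,(v-p["cy"])/f,1]); o=np.array(p["xyz"]); return o+d*(z-o[2])/d[2]
def save(im,n): cv2.imwrite("pics/"+n,im[:,:,::-1])
E
python3 - <<'E'
from h import *
T=["hook_pole_mid","hook_tip","vent_eye","vent","screen","straight_pole_mid"]
out=[]
for n in ["top","scene"]:
    p,im=spots(n,T); print(p); out.append(im)
    save(im,n+"0.png")
print(monitor.sense())
E
```

```text
pics
top hook_pole_mid 0.7 [ 0.6216 -0.2592  0.0497] px 453.0 215.0
top hook_tip 0.57 [ 0.6195 -0.2663  0.0482] px 456.0 216.0
top hook_tip 0.41 [0.5794 0.1324 0.1578] px 255.0 222.0
top vent_eye 0.74 [0.5773 0.133  0.1515] px 255.0 224.0
top vent 0.57 [0.5793 0.1344 0.1577] px 254.0 222.0
top screen 0.82 [0.5278 0.1501 0.0235] px 254.0 258.0
top straight_pole_mid 0.97 [ 0.4454 -0.2194  0.0468] px 434.0 301.0
{'fovy': 48.80698082769088, 'cx': 322.6427064849928, 'cy': 238.05766415759632, 'xyz': array([ 0.4114686 , -0.00252478,  1.12122587]), 'rotation': array([-0.05427584,  0.71239039, -0.69799462,  0.04855481])}
scene hook_pole_mid 0.59 [ 0.6245 -0.3322  0.0449] px 342.0 197.0
scene hook_tip 0.86 [ 0.628  -0.3361  0.0451] px 341.0 196.0
scene hook_tip 0.16 [0.599  0.1061 0.1965] px 261.0 236.0
scene vent_eye 0.66 [0.597  0.1061 0.1936] px 262.0 237.0
scene vent 0.94 [0.5962 0.1066 0.1912] px 262.0 238.0
scene vent 0.64 [ 0.6245 -0.3349  0.0436] px 342.0 197.0
scene screen 0.9 [0.5099 0.2398 0.0514] px 270.0 356.0
scene screen 0.39 [ 0.6263 -0.3337  0.0434] px 341.0 197.0
scene straig
[... 282 characters left out ...]
int_positions': array([-1.38260441e+00,  4.90906643e-01,  1.55888875e+00,  1.39392823e-05,
        1.09170348e+00, -1.05595616e-01]), 'joint_velocities': array([ 0.00149108, -0.00237733, -0.00075901, -0.00026859, -0.00063824,
        0.00040107]), 'tau': array([-3.25437677e-04, -6.18133593e+01, -2.61812174e+01, -1.12526293e-04,
        2.35003899e-04,  1.84420662e-05]), 'eef_pos': array([ 0.18101857, -0.59823365,  0.23132669]), 'orientation': array([4.65963339e-05, 9.89230966e-01, 1.46362884e-01, 8.11581939e-06]), 'wrist_force': array([-0.55412912, -0.86901976,  0.56595734]), 'ft_torque': array([ 0.02822457,  0.08979513, -0.00796387]), 'gripper_force': 0.0, 'finger_gap': 0.08527905400204545}
```

View pics/top0.png

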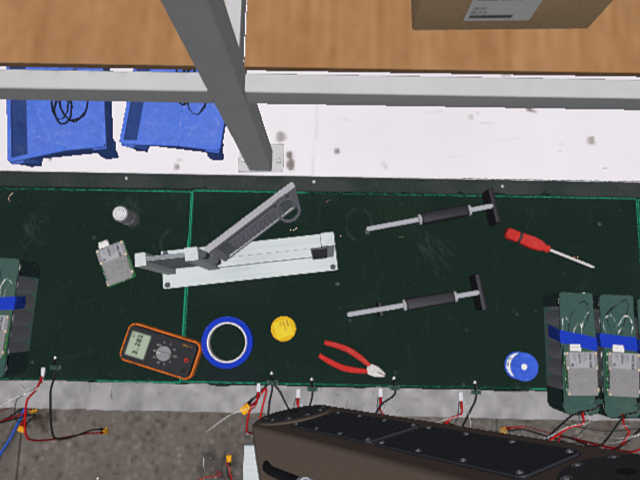

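View pics/scene0.png

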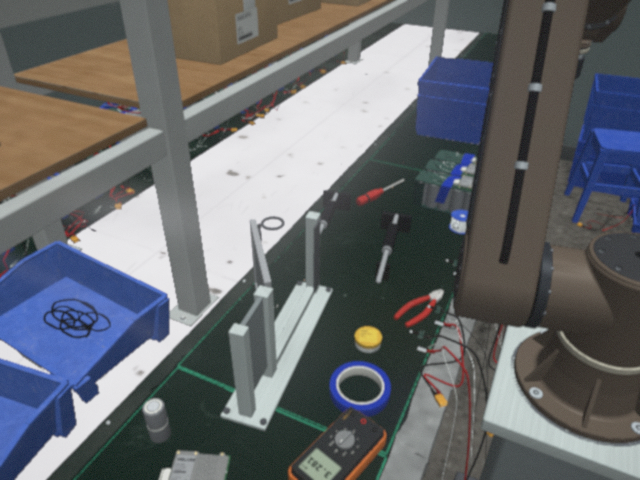

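The top view shows the hook pole as the rear one, with its handle near (447,214), bend near (370,229) and foot near (490,206). The ring is at (289,207). In the scene view the ring is at (272,223).

```bash
python3 - <<'E'
from h import *
pt=imaging.camera_params("top");ps=imaging.camera_params("scene")
def tri(a,b):
    A=[];B=[]
    for p,(u,v) in((pt,a),(ps,b)):
        o=np.array(p["xyz"]);d=ray(p,u,v,0)-o;d/=np.linalg.norm(d);M=np.eye(3)-np.outer(d,d);A.append(M);B.append(M@o)
    x=np.linalg.lstsq(np.vstack(A),np.hstack(B),rcond=None)[0];return x.round(4)
print("eye",tri((289,207),(272,223)), ray(pt,289,207,.205),ray(ps,272,223,.205))
h1,h2=ray(pt,370,229,.05),ray(pt,470,209,.055); print(h1,h2,np.degrees(np.arctan2(*(h1-h2)[[1,0]])))
print("handle",ray(pt,447,214,.058))
for q in((136,257),(334,234),(338,270),(168,287)): print("base",ray(pt,*q,.008))
E
python3 -m inch '[{"translation":[0,0,0],"rotation":[0,0,0],"fingers":0},{"translation":[4.5,3.5,0],"rotation":[0,0,10],"fingers":0},{"translation":[4.5,3.5,0],"rotation":[0,0,10],"fingers":0},{"translation":[4.5,3.5,0],"rotation":[0,0,10],"fingers":0},{"translation":[4.5,3.5,0],"rotation":[0,0,10],"fingers":0},{"translation":[4.5,3.5,0],"rotation":[0,0,10],"fingers":0},{"translation":[4.5,3.5,0],"rotation":[0,0,10],"fingers":0},{"translation":[4.5,3.5,0],"rotation":[0,0,10],"fingers":0},{"translation":[4.5,3.5,0],"rotation":[0,0,10],"fingers":0},{"translation":[2.5,3.5,0],"rotation":[0,0,8],"fingers":0},{"translation":[0,0,0],"rotation":[0,0,0],"fingers":0},{"translation":[0,0,0],"rotation":[0,0,0],"fingers":0}]'
```

```text
eye [0.5997 0.0667 0.2012] [0.59995349 0.06689787 0.205     ] [0.59538317 0.07155363 0.205     ]
[ 0.58910983 -0.0888907   0.05      ] [ 0.63388198 -0.29299122  0.055     ] 102.37261451882017
handle [ 0.6219312  -0.24510389  0.058     ]
base [0.52607659 0.40314005 0.008     ]
base [ 0.58377032 -0.01577435  0.008     ]
base [ 0.50716666 -0.02556836  0.008     ]
base [0.46409771 0.33113389 0.008     ]
time_s: 2.2
eef_pos: [0.5658, -0.2835, 0.2313]
orientation: [0.0, 0.61, 0.792, -0.0]
wrist_force: [0.7, 0.1, -0.5]
finger_gap: 0.0854
gripper_force: 0.0
```

Run:
```python
from h import *
p,im=spots("wrist",["hook_pole_mid","hook_tip","vent_eye"]); save(im,"w1.png"); print(p, pix(p,[.622,-.245,.058]))
```

```text
wrist hook_pole_mid 0.63 [ 0.6244 -0.2551  0.0422] px 405.0 185.0
wrist hook_tip 0.88 [ 0.6285 -0.2585  0.051 ] px 411.0 193.0
{'fovy': 59.0764562129729, 'cx': 324.225044510366, 'cy': 236.19772848807492, 'xyz': array([ 0.54439476, -0.20321187,  0.37492692]), 'rotation': array([0.16248282, 0.97836574, 0.12634632, 0.02089079])} [409.77400458 175.81339668]
```

View pics/w1.png

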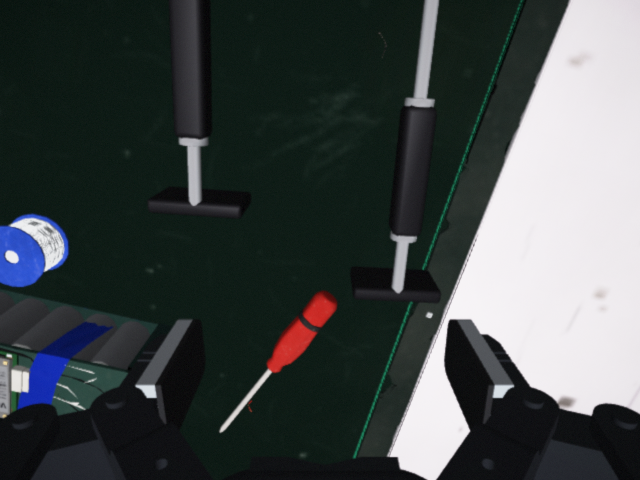

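The wrist view shows the hook pole's handle from (419,105) to (402,237), with its foot at (396,283). The straight pole is at the left.

Run:
```python
from h import *
p=imaging.camera_params("wrist")
a,b=ray(p,419,106,.055),ray(p,403.5,236,.055)
print(a,b,(a+b)/2,np.linalg.norm(a-b),np.degrees(np.arctan2(*(a-b)[[1,0]])))
# height by two views: top px of handle ends
pt=imaging.camera_params("top")
for z in(.03,.045,.058,.075):
    w=ray(p,411,171,z); print(z,w.round(4),pix(pt,w).round(1))
f=ray(p,396,284,.0); print("foot",f)
s=monitor.sense();print(s["eef_pos"],s["joint_positions"].round(2))
```

```text
[ 0.61288785 -0.19616055  0.055     ] [ 0.63298128 -0.29350535  0.055     ] [ 0.62293457 -0.24483295  0.055     ] 0.09939695934426128 101.66291288991626
0.03 [ 0.6284 -0.2455  0.03  ] [444.1 213.5]
0.045 [ 0.6247 -0.2437  0.045 ] [444.9 213.9]
0.058 [ 0.6215 -0.2421  0.058 ] [445.5 214.2]
0.075 [ 0.6174 -0.24    0.075 ] [446.4 214.6]
foot [ 0.65657455 -0.35774704  0.        ]
[ 0.56542755 -0.28423181  0.23146529] [-0.57  0.5   1.54 -0.    1.1  -0.83]
```

Run:
```python
import cv2
im=cv2.imread("pics/top0.png")[150:330,230:510]
cv2.imwrite("pics/topc.png",cv2.resize(im,None,fx=2.8,fy=2.8,interpolation=cv2.INTER_CUBIC))
```

```text
(no output)
```

View pics/topc.png

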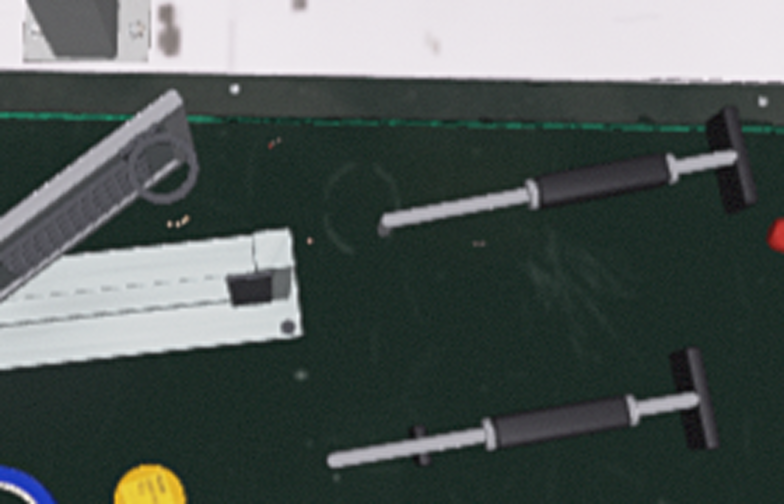

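Ring centre in the top view is now (288,210), and the handle centre is (445,214.6), which agrees with the wrist view. I'll grasp it now.

```bash
python3 -m inch '[{"translation":[3,2,0],"rotation":[0,0,-3],"fingers":0},{"translation":[2.7,2,0],"rotation":[0,0,0],"fingers":0},{"translation":[0,0,-5],"rotation":[0,0,0],"fingers":0},{"translation":[0,0,-5],"rotation":[0,0,0],"fingers":0},{"translation":[0,0,-5],"rotation":[0,0,0],"fingers":0},{"translation":[0,0,-3.5],"rotation":[0,0,0],"fingers":0},{"translation":[0,0,-2.2],"rotation":[0,0,0],"fingers":0},{"translation":[0,0,0],"rotation":[0,0,0],"fingers":0},{"translation":[0,0,0],"rotation":[0,0,0],"fingers":1},{"translation":[0,0,0],"rotation":[0,0,0],"fingers":1},{"translation":[0,0,0],"rotation":[0,0,0],"fingers":1},{"translation":[0,0,0],"rotation":[0,0,0],"fingers":1},{"translation":[0,0,0],"rotation":[0,0,0],"fingers":1},{"translation":[0,0,0],"rotation":[0,0,0],"fingers":1}]' 80
python3 - <<'E'
from h import *
pt=imaging.camera_params("top");ps=imaging.camera_params("scene")
print("eye",ray(pt,288.2,210,.205),ray(ps,272,223,.205))
# screen base direction
a,b=ray(pt,338,270,.008),ray(pt,168,287,.008); d=(b-a)[:2]; print(np.degrees(np.arctan2(d[1],d[0])))
print("right base corners",a,ray(pt,230+290/2.8,150+230/2.8,.008),"post top?",ray(pt,230+282/2.8,150+268/2.8,.198))
E
```

```text
time_s: 4.15
eef_pos: [0.6234, -0.2433, 0.0252]
orientation: [0.001, 0.63, 0.776, 0.0]
wrist_force: [-0.3, 2.0, 6.1]
finger_gap: 0.0233
gripper_force: 78.5
eye [0.59452965 0.06814769 0.205     ] [0.59538317 0.07155363 0.205     ]
96.88468168416739
right base corners [ 0.50716666 -0.02556836  0.008     ] [ 0.58775445 -0.01479054  0.008     ] post top? [ 0.53338923 -0.00810266  0.198     ]
```

```bash
python3 -m inch '[{"translation":[0,0,2],"rotation":[0,0,0],"fingers":1},{"translation":[0,0,4],"rotation":[0,0,0],"fingers":1},{"translation":[0,0,5],"rotation":[0,0,0],"fingers":1},{"translation":[0,0,5],"rotation":[0,0,0],"fingers":1},{"translation":[0,0,5],"rotation":[0,0,0],"fingers":1},{"translation":[0,0,4],"rotation":[0,0,0],"fingers":1},{"translation":[0,3,0],"rotation":[0,0,0],"fingers":1},{"translation":[0,4,0],"rotation":[0,0,0],"fingers":1},{"translation":[0.4,4,0],"rotation":[0,0,0],"fingers":1},{"translation":[0,3,0],"rotation":[0,0,0],"fingers":1},{"translation":[0,1.6,0],"rotation":[0,0,0],"fingers":1},{"translation":[0,0,0],"rotation":[0,0,0],"fingers":1},{"translation":[0,0,0],"rotation":[0,0,0],"fingers":1}]'
python3 - <<'E'
from h import *
pt,it=spots("top",["hook_tip","vent_eye"]); ps,is_=spots("scene",["hook_tip","vent_eye"])
A=cv2.resize(it[150:290,190:390],None,fx=4,fy=4)[:, :400*2][:560]
u,v=190,150
c=cv2.resize(is_[150:290,190:390],None,fx=2.9,fy=2.9)
save(cv2.resize(it[160:260,240:380],None,fx=5.7,fy=5.7)[:, :798],"t2.png"); save(cv2.resize(is_[160:260,220:360],None,fx=5.7,fy=5.7),"s2.png")
s=monitor.sense();print(s["eef_pos"],s["wrist_force"],s["finger_gap"])
E
```

```text
time_s: 5.78
eef_pos: [0.627, -0.0882, 0.2745]
orientation: [0.0, 0.631, 0.776, -0.0]
wrist_force: [0.2, -0.3, -1.8]
finger_gap: 0.0227
gripper_force: 78.5
top hook_tip 0.58 [0.595  0.0357 0.2956] px 305.0 199.0
top vent_eye 0.84 [0.5749 0.1369 0.1546] px 253.0 225.0
scene hook_tip 0.67 [ 0.6164 -0.0645  0.2912] px 295.0 151.0
scene vent_eye 0.56 [0.5988 0.108  0.1965] px 261.0 236.0
[ 0.62697029 -0.08782181  0.2742019 ] [ 0.24699756 -0.86315746 -1.04636068] 0.023061290768707922
```

View pics/t2.png

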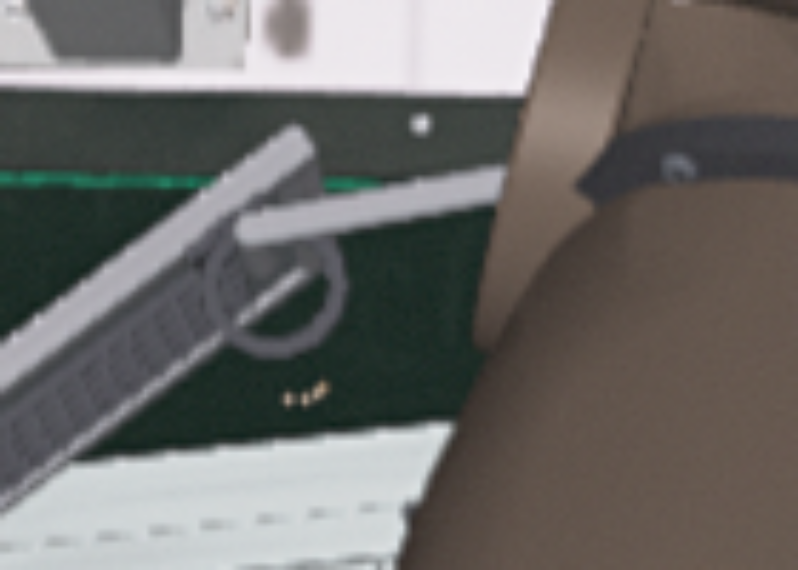

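View pics/s2.png

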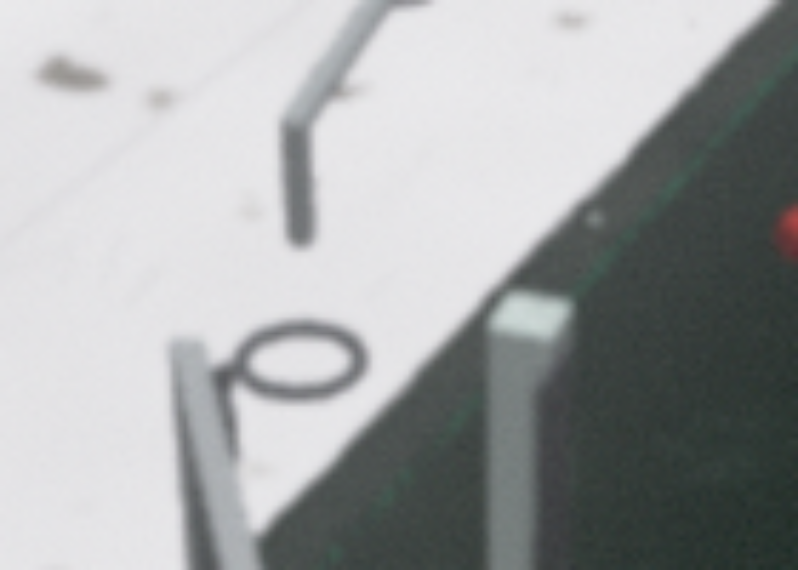

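The top crop shows the ring centred at (276,283) and the bend end at (248,228). In the scene crop the pin tip is at (302,240), above the ring centre at (302,359).

Run:
```python
from h import *
pt=imaging.camera_params("top");ps=imaging.camera_params("scene")
print("eye",ray(pt,288.4,209.6,.205),ray(ps,273,223,.205))
print("tip",ray(ps,273,201.5,.249), "bend top (centre)",ray(pt,284.2,199.8,.299))
print("bend scene", ray(ps,220+295/5.7,160+125/5.7,.294))
print("post top", ray(ps,220+530/5.7,160+315/5.7,.198))
```

```text
eye [0.59525553 0.06781636 0.205     ] [0.59371301 0.0707151  0.205     ]
tip [0.59434252 0.06606897 0.249     ] bend top (centre) [0.59212308 0.06775405 0.299     ]
bend scene [0.59053187 0.07343237 0.294     ]
post top [0.54390381 0.00269642 0.198     ]
```

```bash
python3 -m inch '[{"translation":[0.05,0.15,-2],"rotation":[0,0,0],"fingers":1},{"translation":[0,0,-2],"rotation":[0,0,0],"fingers":1},{"translation":[0,0,-1.5],"rotation":[0,0,0],"fingers":1},{"translation":[0,0,-1.1],"rotation":[0,0,0],"fingers":1},{"translation":[0,0,0],"rotation":[0,0,0],"fingers":1},{"translation":[0,0,0],"rotation":[0,0,0],"fingers":1}]'
```

```text
time_s: 6.82
eef_pos: [0.6278, -0.0858, 0.2089]
orientation: [0.0, 0.63, 0.776, 0.0]
wrist_force: [0.4, -0.4, -1.6]
finger_gap: 0.0232
gripper_force: 78.5
```

No contact force, so the pin is in the ring. Pulling along the arc, stopping short of shut.

```bash
python3 -m inch '[{"translation":[-0.6,-0.3,0],"rotation":[0,0,0],"fingers":1},{"translation":[-0.6,-0.3,0],"rotation":[0,0,0],"fingers":1},{"translation":[-1.1,-0.5,0],"rotation":[0,0,0],"fingers":1},{"translation":[-1.1,-0.45,0],"rotation":[0,0,0],"fingers":1},{"translation":[-1.1,-0.3,0],"rotation":[0,0,0],"fingers":1},{"translation":[-1.15,-0.3,0],"rotation":[0,0,0],"fingers":1},{"translation":[-1.15,-0.15,0],"rotation":[0,0,0],"fingers":1},{"translation":[-1.15,-0.1,0],"rotation":[0,0,0],"fingers":1},{"translation":[-1,0,0],"rotation":[0,0,0],"fingers":1},{"translation":[0,0,0],"rotation":[0,0,0],"fingers":1},{"translation":[0,0,0],"rotation":[0,0,0],"fingers":1}]'
python3 - <<'E'
from h import *
pt,it=cam("top"); ps,is_=cam("scene")
a=cv2.resize(it[190:290,240:340],None,fx=4,fy=4); b=cv2.resize(is_[190:290,220:320],None,fx=4,fy=4)
save(np.hstack([a,b]),"m3.png")
E
```

```text
time_s: 8.2
eef_pos: [0.5383, -0.1098, 0.2084]
orientation: [0.0, 0.63, 0.776, 0.0]
wrist_force: [-0.9, -0.2, -1.1]
finger_gap: 0.0229
gripper_force: 78.5
```

View pics/m3.png

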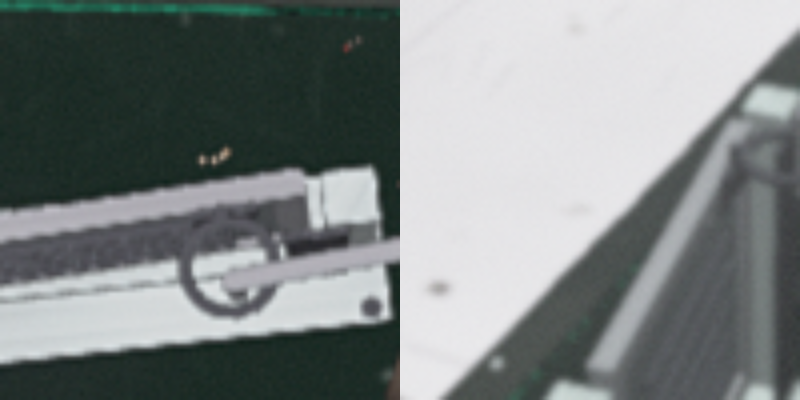

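The ring is hooked at top-crop (230,270), and the vent is nearly in line with the post. I'll finish in small steps and watch the force.

```bash
python3 -m inch '[{"translation":[-0.5,0,0],"rotation":[0,0,0],"fingers":1},{"translation":[-0.4,0,0],"rotation":[0,0,0],"fingers":1},{"translation":[-0.3,0,0],"rotation":[0,0,0],"fingers":1},{"translation":[0,0,0],"rotation":[0,0,0],"fingers":1}]'; python3 -m inch '[{"translation":[-0.2,0,0],"rotation":[0,0,0],"fingers":1},{"translation":[0,0,0],"rotation":[0,0,0],"fingers":1}]';python3 -m inch '[{"translation":[-0.2,0,0],"rotation":[0,0,0],"fingers":1},{"translation":[0,0,0],"rotation":[0,0,0],"fingers":1}]'
```

```text
time_s: 8.8
eef_pos: [0.5264, -0.1098, 0.2086]
orientation: [0.001, 0.631, 0.776, 0.0]
wrist_force: [2.8, 0.4, -2.2]
finger_gap: 0.0228
gripper_force: 78.6
time_s: 9.05
eef_pos: [0.5252, -0.11, 0.2088]
orientation: [0.001, 0.631, 0.776, 0.001]
wrist_force: [7.6, 0.2, -1.8]
finger_gap: 0.0228
gripper_force: 79.0
time_s: 9.3
eef_pos: [0.5239, -0.1102, 0.209]
orientation: [0.002, 0.632, 0.775, 0.001]
wrist_force: [9.8, -0.6, -2.2]
finger_gap: 0.0229
gripper_force: 79.7
```

Force has risen to about 10 N, so it's on the stop. I'll centre the pin in the ring and lift out.

```bash
python3 -m inch '[{"translation":[0.5,0,0],"rotation":[0,0,0],"fingers":1},{"translation":[0.7,0,0],"rotation":[0,0,0],"fingers":1},{"translation":[0,0,0],"rotation":[0,0,0],"fingers":1}]'; python3 -m inch '[{"translation":[0,0,1.5],"rotation":[0,0,0],"fingers":1},{"translation":[0,0,2],"rotation":[0,0,0],"fingers":1},{"translation":[0,0,2],"rotation":[0,0,0],"fingers":1},{"translation":[0,0,2],"rotation":[0,0,0],"fingers":1},{"translation":[0,0,0],"rotation":[0,0,0],"fingers":1},{"translation":[0,0,0],"rotation":[0,0,0],"fingers":1}]'
python3 - <<'E'
from h import *
pt,it=cam("top"); ps,is_=cam("scene")
a=cv2.resize(it[190:290,240:340],None,fx=4,fy=4); b=cv2.resize(is_[160:260,240:340],None,fx=4,fy=4)
save(np.hstack([a,b]),"m4.png")
E
```

```text
time_s: 9.68
eef_pos: [0.5341, -0.1097, 0.2081]
orientation: [-0.0, 0.63, 0.776, -0.0]
wrist_force: [-0.3, 0.1, -1.5]
finger_gap: 0.023
gripper_force: 78.9
time_s: 10.42
eef_pos: [0.5336, -0.1096, 0.2831]
orientation: [-0.0, 0.63, 0.776, -0.0]
wrist_force: [0.1, 0.2, -1.4]
finger_gap: 0.0229
gripper_force: 78.9
```

View pics/m4.png

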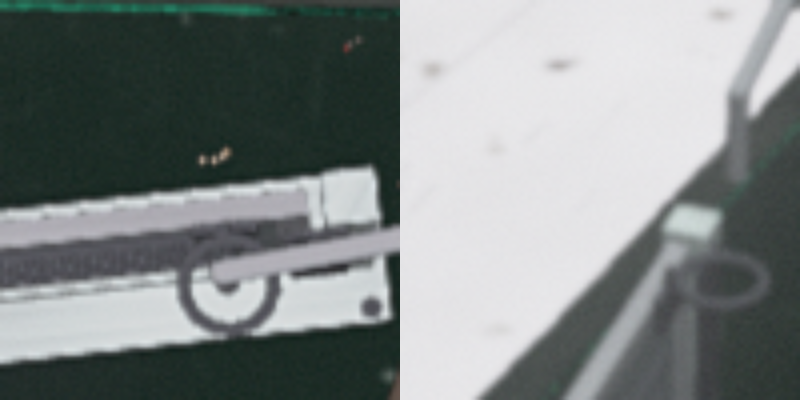

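The vent top now lines up with the post in both views, and the hook is clear above the ring. Returning the pole.

```bash
python3 -m inch '[{"translation":[2,-3,0],"rotation":[0,0,0],"fingers":1},{"translation":[2.5,-4,0],"rotation":[0,0,0],"fingers":1},{"translation":[2.4,-4,0],"rotation":[0,0,0],"fingers":1},{"translation":[2,-2.35,0],"rotation":[0,0,0],"fingers":1},{"translation":[0,0,-4],"rotation":[0,0,0],"fingers":1},{"translation":[0,0,-5],"rotation":[0,0,0],"fingers":1},{"translation":[0,0,-5],"rotation":[0,0,0],"fingers":1},{"translation":[0,0,-5],"rotation":[0,0,0],"fingers":1},{"translation":[0,0,-3.5],"rotation":[0,0,0],"fingers":1},{"translation":[0,0,-2],"rotation":[0,0,0],"fingers":1},{"translation":[0,0,-0.8],"rotation":[0,0,0],"fingers":1},{"translation":[0,0,0],"rotation":[0,0,0],"fingers":1}]'; python3 -m inch '[{"translation":[0,0,-0.3],"rotation":[0,0,0],"fingers":1},{"translation":[0,0,-0.2],"rotation":[0,0,0],"fingers":1},{"translation":[0,0,0],"rotation":[0,0,0],"fingers":1},{"translation":[0,0,0],"rotation":[0,0,0],"fingers":1}]'
```

```text
time_s: 12.02
eef_pos: [0.6233, -0.2434, 0.0307]
orientation: [0.0, 0.63, 0.776, 0.0]
wrist_force: [0.8, 0.7, -1.2]
finger_gap: 0.0231
gripper_force: 79.2
time_s: 12.52
eef_pos: [0.6231, -0.2433, 0.0256]
orientation: [0.0, 0.63, 0.776, 0.0]
wrist_force: [0.1, 0.2, -1.5]
finger_gap: 0.0231
gripper_force: 79.2
```

```bash
python3 -m inch '[{"translation":[0,0,-0.1],"rotation":[0,0,0],"fingers":1},{"translation":[0,0,0],"rotation":[0,0,0],"fingers":1},{"translation":[0,0,0],"rotation":[0,0,0],"fingers":1}]'
```

```text
time_s: 12.9
eef_pos: [0.6232, -0.2432, 0.0252]
orientation: [0.0, 0.63, 0.776, 0.0]
wrist_force: [-2.8, 1.2, 5.9]
finger_gap: 0.0231
gripper_force: 80.4
```

Contact. Releasing gently, then going straight up.

```bash
python3 -m inch '[{"translation":[0,0,0],"rotation":[0,0,0],"fingers":0.6},{"translation":[0,0,0],"rotation":[0,0,0],"fingers":0.4},{"translation":[0,0,0],"rotation":[0,0,0],"fingers":0},{"translation":[0,0,0],"rotation":[0,0,0],"fingers":0},{"translation":[0,0,0],"rotation":[0,0,0],"fingers":0},{"translation":[0,0,0],"rotation":[0,0,0],"fingers":0},{"translation":[0,0,2],"rotation":[0,0,0],"fingers":0},{"translation":[0,0,4],"rotation":[0,0,0],"fingers":0},{"translation":[0,0,5],"rotation":[0,0,0],"fingers":0},{"translation":[0,0,5],"rotation":[0,0,0],"fingers":0},{"translation":[0,0,5],"rotation":[0,0,0],"fingers":0},{"translation":[-4,-3,0],"rotation":[0,0,0],"fingers":0},{"translation":[-5,-4,0],"rotation":[0,0,0],"fingers":0},{"translation":[-5,-4,0],"rotation":[0,0,0],"fingers":0},{"translation":[-5,-4,0],"rotation":[0,0,0],"fingers":0},{"translation":[-5,-4,0],"rotation":[0,0,0],"fingers":0},{"translation":[-4,-4,0],"rotation":[0,0,0],"fingers":0},{"translation":[0,0,0],"rotation":[0,0,0],"fingers":0},{"translation":[0,0,0],"rotation":[0,0,0],"fingers":0}]'
python3 - <<'E'
from h import *
pt,it=cam("top")
save(cv2.resize(it[150:330,230:510],None,fx=2.8,fy=2.8),"t5.png")
ps,is_=cam("scene"); save(is_,"s5.png")
E
```

```text
time_s: 15.28
eef_pos: [0.3478, -0.4692, 0.2352]
orientation: [0.0, 0.631, 0.776, -0.0]
wrist_force: [-0.1, 1.0, -0.6]
finger_gap: 0.0853
gripper_force: 0.0
```

View pics/t5.png

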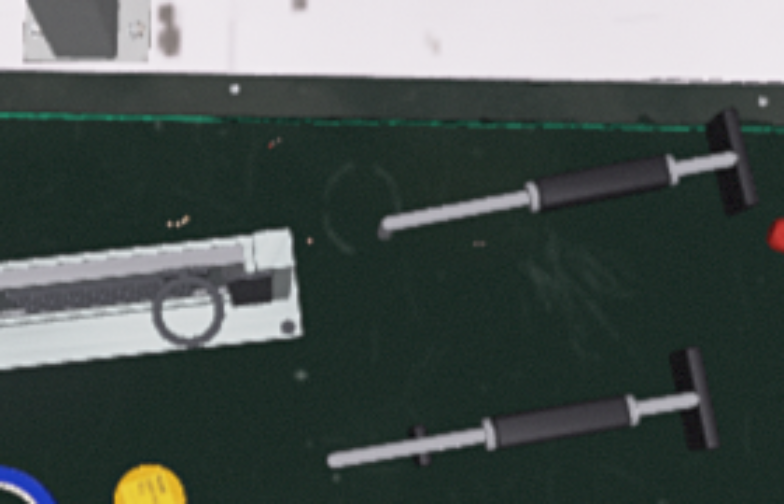

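View pics/s5.png

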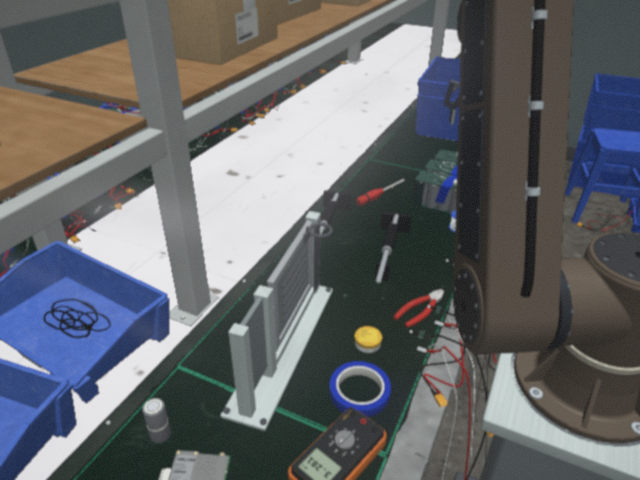

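Both poles lie as they were found (hook pole handle at crop (602,183)). The vent is in line with the screen, and the ring is at (189,312).

```bash
python3 -c "
from rig import job; print(job.job_done())"
```

```text
the job is handed in; nothing more can be done
None
```

I pulled the vent shut against its stop (about 10 N of resistance), unhooked the hook pole and set it back on its foot and hook tip within a few millimetres of where it was. The straight pole wasn't touched, and I handed the job in after about 15 s of robot time; no verdict was shown.

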